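# Show that the second-hand coffee grinder runs

### The arm

A 6-joint arm with a two-finger parallel gripper is mounted at the origin on the work surface. World frame = base frame: x ahead of the robot, y to its left, z up, the work surface at z = 0. Lengths are in m, angles in rad, forces in N, time in s.
With the tool pointing down it reaches from about 0.275 to 0.75 m from the base axis. Payload 10.2 kg.
Tool frame: the origin (TCP) lies between the finger pads; the fingertips stand 19 mm ahead of it and the grasp point (between the pads) is the TCP (robot.nose_length is the distance from the TCP to the fingertips, in m); z points along the fingers, y is the line along which they close (so a half turn about z gives the same grasp; the last joint's range is limited). The gripper opens to 85 mm and grips with 20 to 120 N. Pads are 22 mm wide; open, the fingers measure 114 mm over their backs; the gripper's body (76 mm by 85 mm) begins 54 mm behind the grasp point. The pads swing forward as they close: fully open they stand 13 mm farther back than shut.
Start: joints at [1.016, 0.313, 1.498, -0, 1.331, -0.223], TCP at [0.171, 0.496, 0.25] pointing down, gripper open.
Joint ranges: [-2.94, 2.94], [-0.97, 2.17], [0.19, 2.56], [-1.23, 4.37], [0.02, 3.11], [-2.88, 2.88]. Speed limits (rad/s): [2.39, 2.39, 3.01, 3.14, 3.14, 3.14].

### API

Orientations are given as a unit quaternion [x, y, z, w].
In Python, from plant import robot gives the robot as it stands. The module is installed in compiled form; this text tells all that it offers.
- The arm moves only by the tool play_rows, never from a script. Its argument "steps" is a list of rows, each a list of 2 entries, a list of its own where there are three numbers: the shift along the world's x, y, z in cm, then the turn, a rotation vector about the world's x, y, z in rad. In form: [[[tx, ty, tz], [wx, wy, wz]], ...]. A call has 1 to 12 rows; each row is the pose to reach, as a shift and turn from the pose commanded when the call began; what a row does not reach only later rows make up. A row lasts 1/8 s, in which the tool goes at most 62.5 mm and 10.7 degrees, less where a joint would pass 70% of its speed; a pose out of reach is approached as far as the arm can. A call with a gripper value outside its range is refused whole. "jaw" is the finger opening in cm, from 0 to 8.54, set as the call begins (left out, the last holds). The fingers move at their own pace and stop on an object; "newtons" is the grip in N (left out, the last holds). Time passes only in rows, so rows that repeat a pose let the fingers close. It gives the time, the measured TCP pose, the force, the opening and the grip force at its end, in the units of the state.
- robot.state(): the state, without advancing time (a new reading comes with each control period).
- robot.snapshot(name): name is "scene" or "top" or "wrist"; returns the picture (420x560x3 uint8, red, green, blue); there is no depth.
- robot.camera_params(name): a dict with "fx", "fy", "cx", "cy" (pixels), "R" (3x3) and "t" (3): a world point X has camera coordinates R X + t. Camera axes: x right, y down, z forward; pixel columns grow to the right and rows downward; lengths in m; the calibration is good to about 2 mm. A picture is of the moment at which its call begins: read the wrist's pose just before it. camera_params takes no time and is no camera call; for the wrist camera it gives the pose at the moment of the call.
- robot.job_done(): hands the job in; it is judged then, once.
The state is a dict: "clock": time; "joint_pos": joint angles; "joint_velocities": joint speeds; "joint_torque": joint torques, N m; "ee_pos": TCP position; "orientation": TCP orientation; "force": force on the tool from outside, world axes, zero at the start; "moment": the same for the moment, N m; "opening": opening from 0.0 (shut) to 1.0 (fully open); "grasp_force": force on a finger pad.
Only numpy, scipy, OpenCV 4.12 (cv2) and the standard library are available. Lean on these libraries where they do the work, as an engineer would, in place of code of your own. Each camera call takes 0.05 s, during which the arm holds its last target. There are 200 camera calls.

### The job

A customer at the flea-market stall wants the coffee grinder together with its bean canister, so put each of the two loose white lids back on the one it fits: the small lid on the canister, let go and sitting level, the wide lid over the steel cup of the grinder. Then, pushing on the grinder's lid, press it with its spring ring halfway down (7 mm of the 14 mm travel, slow speed; never all the way to the stop), hold it steadily there for three seconds, and finish still holding it pressed there. Do not shove or knock over the other goods.

Things in the scene. Friction and masses are not known exactly. Their poses are not given: they have to be found in the camera images.
- grinder: white upright coffee grinder, fixed on the table; round base 112 mm wide at the foot and 104 mm above, flat top at 100 mm height; on it stands a steel cup 72 mm in diameter, top at 126 mm, chamfered to 62 mm diameter over its last 6 mm. Around the cup lies the grey spring ring. Origin: centre of its underside on the table, z up.
- ring_top (a point): centre of the top face of the grinder's spring ring (ring 75 mm inner, 100 mm outer diameter, round the steel cup). At rest 114 mm above the table, so the cup stands 12 mm above it; it moves down with the ring. The wide lid's rim rests on this face.
- press_ring (a joint): travel of the spring ring in m: 0 up at rest, grows as it is pressed down, 0.014 at the stop; 0.007 is halfway (slow speed). Its spring pushes up with about 3 N at rest, 9 N halfway and 15.5 N at the stop (0.9 N per mm) and brings it back when let go; the lid's own weight does not move it.
- grinder_lid: the wide white lid, upright on the table, 90 mm outer and 78 mm inner diameter, hollow from below 32 mm deep, top face 36 mm above its rim; a round knob 30 mm in diameter, 28 mm tall, stands on its centre (knob from 36 to 64 mm). About 0.12 kg. Origin: centre of the lower rim, z up. Fits over the grinder's cup, 3 mm to spare all round.
- canister: white round bean canister, loose, 0.9 kg, 92 mm in diameter with a flat shoulder at 92 mm height; a steel neck 56 mm in diameter stands 16 mm above it (top 108 mm, chamfered). Origin: centre of its underside, z up. Which side of the table the grinder and the canister stand on varies.
- canister_seat (a point): centre of the canister's shoulder, 92 mm above its underside: the closed small lid's origin lies here.
- canister_lid: the small white lid, upright on the table, 70 mm outer and 62 mm inner diameter, hollow from below 22 mm deep, top face 26 mm above its rim; a round knob 30 mm in diameter, 28 mm tall, stands on its centre (knob from 26 to 54 mm). About 0.08 kg. Origin: centre of the lower rim, z up. Fits over the canister's neck, 3 mm to spare all round.
- spoon: bystander: spoon with wooden handle, 180 mm long, lying across between the two lids; origin near its middle.
- mug: bystander: white mug, 80 mm wide, 90 mm tall; origin under its centre.
- thermos: bystander: steel bottle, 72 mm wide, 150 mm tall; origin under its centre.
- cup: bystander: red plastic cup, 76 mm wide, 80 mm tall; origin under its centre.
- jar: bystander: amber glass jar, 60 mm wide, 85 mm tall, near the robot on the left; origin under its centre.
- hammer: bystander: hammer, 220 mm long, lying near the robot on the right.
- spatula: bystander: kitchen spatula, 240 mm long, lying far left.
There are look-alikes about, which are no part of the job. Leave any green or purple look-alike of the canister_lid alone.

How it is judged:
On the way, in this order (a step that is already met when the one before it is completed fails the run):
1. the small lid sits level on the canister, let go (horizontal distance between canister_lid and canister_seat below 0.007 m and z of canister_lid in the frame of canister between 0.088 and 0.096 m and angle between each of canister_lid, canister's own z axis and vertical below 0.08 rad and contact force between the fingers and canister_lid below 0.3 N), for 0.2 s.
2. the wide lid on the grinder is held pressed halfway for over two seconds (value of joint press_ring between 0.0045 and 0.0095 m and horizontal distance between grinder_lid and ring_top below 0.007 m and z of grinder_lid in the frame of ring_top between -0.004 and 0.004 m and angle between grinder_lid's own z axis and vertical below 0.1 rad and contact force between the fingers and grinder_lid above 2 N and contact force between grinder_lid and press_ring above 3 N), for 2.2 s.
At the end, for the whole second after the job is handed in: Small lid on the canister (within 7 mm of axis, 4 mm of height, level, fingers off, canister upright). Wide lid on the spring ring (within 7 mm of axis, 4 mm of its face, tilt under 0.1 rad), fingers pushing it so that the ring stays 4.5 to 9.5 mm down; program finishes holding (all of step 1 and all of step 2 and linear speed of canister_lid below 0.02 m/s and velocity of joint press_ring between -0.01 and 0.01 m/s); the arm keeps its last pose, push and grip.
It fails at once if the ring is pressed right through to its stop (over 13 mm) (value of joint press_ring above 0.013 m).
It fails at once if the fingers press the ring itself instead of the lid (contact force between the fingers and press_ring above 3 N).
It fails at once if a bystander is shoved more than 40 mm (distance of any of spoon, mug, thermos, cup, jar, hammer, spatula from where it was at the start of the episode above 0.04 m).
It fails at once if a standing bystander or the canister is tipped (angle between any of mug, thermos, cup, jar, canister's own z axis and vertical above 0.5 rad).
It also fails if it takes over 61 s, if anything falls off the work surface, if the arm or the gripper's body presses on something with over 40 N, if the wrist force passes 120 N, or if a joint passes its speed limit or range.

## Working session

There is one attempt and no reset: what is moved stays moved. The work goes in short steps, Python scripts to look and compute and a tool call to move; the robot and the scene stay as the last step left them, time stands still between calls to the robot, and variables do not carry over. Pictures are saved under pics/ and viewed, at most 10 in all, crops included, and the job is handed in when it is done.

Besides the shell and the picture viewer there is one more tool, called after "Request:" as name(argument=value, ...), one argument or row to a line, values as JSON. play_rows: Moves the arm, as the interface text tells. Its arguments: {"type":"object","properties":{"steps":{"type":"array","items":{"type":"array"}},"jaw":{"type":"number"},"newtons":{"type":"number"}},"required":["steps"]}

```bash
mkdir -p pics
python3 - <<'E'
from plant import robot
import cv2,numpy as np
s=robot.state();print(s)
for n in("scene","top"):
    im=robot.snapshot(n);cv2.imwrite(f"pics/{n}0.png",im[:,:,::-1]);p=robot.camera_params(n);print(n,p, -np.array(p["R"]).T@p["t"])
E
```

```text
{'clock': 0.0, 'joint_pos': array([ 1.01563290e+00,  3.13461216e-01,  1.49846775e+00,  3.20194861e-05,
        1.33100699e+00, -2.23430639e-01]), 'joint_velocities': array([ 5.91179522e-04, -3.32322410e-04, -2.21636415e-03, -3.94742883e-05,
        1.48079702e-04, -1.13715757e-03]), 'joint_torque': array([-1.67859071e-04, -4.12267470e+01, -2.59742492e+01, -2.01664484e-04,
        4.17350195e-03,  2.45223976e-05]), 'ee_pos': array([0.17087094, 0.49615777, 0.24971778]), 'orientation': array([ 1.65110621e-01,  9.86274826e-01, -6.15490154e-04, -2.69301280e-04]), 'force': array([-1.21652958,  0.03004608,  0.0260848 ]), 'moment': array([0.03070534, 0.00027945, 0.01062186]), 'grasp_force': 0.0, 'opening': 1.0012520333770936}
scene {'fx': 386.05263338770294, 'fy': 386.05263338770294, 'cx': 279.96840928337747, 'cy': 213.91535071792595, 'R': array([[-0.48143327,  0.87640618, -0.01158518],
       [ 0.64163702,  0.34340222, -0.68584025],
       [-0.59709625, -0.33761979, -0.72765991]]), 't': array([ 0.19601396, -0.29203855,  1.5258633 ])} [1.19283765 0.44366049 0.91228861]
top {'fx': 436.30798876147395, 'fy': 436.30798876147395, 'cx': 284.42720031832687, 'cy': 219.89149196007781, 'R': array([[-0.03076896, -0.99935864,  0.01831869],
       [-0.99687701,  0.02934869, -0.07331362],
       [ 0.07272897, -0.02051727, -0.99714068]]), 't': array([0.06746247, 0.51863021, 1.18993578])} [0.43254349 0.07661232 1.2233202 ]
```

View pics/scene0.png

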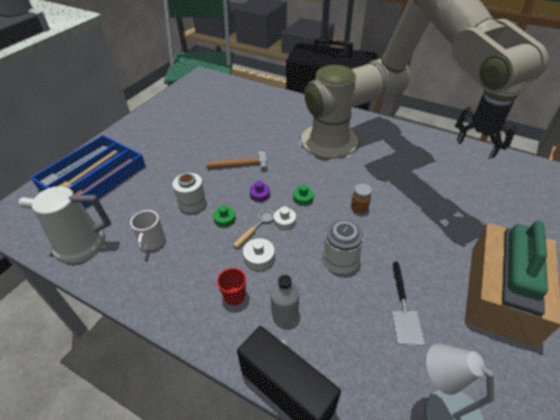

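View pics/top0.png

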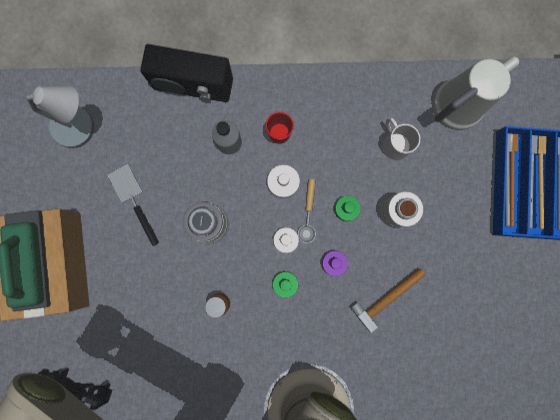

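The top view shows the small lid at (286,240), the wide lid at (283,181), the canister at (406,209) and the grinder at (207,222). The spoon lies at about (308,210), and the green and purple lids are decoys.

```bash
cat > h.py <<'E'
import cv2,numpy as np
def ray(p,uv,z):
    R=np.array(p["R"]);c=-R.T@np.array(p["t"])
    d=R.T@np.array([(uv[0]-p["cx"])/p["fx"],(uv[1]-p["cy"])/p["fy"],1.])
    return c+d*(z-c[2])/d[2]
def proj(p,X):
    q=np.array(p["R"])@X+p["t"];return p["fx"]*q[0]/q[2]+p["cx"],p["fy"]*q[1]/q[2]+p["cy"]
def blob(im,c,r,lo):  # largest bright grey blob round c
    h=cv2.cvtColor(im,cv2.COLOR_RGB2HSV);m=((h[:,:,2]>lo)&(h[:,:,1]<60)).astype(np.uint8)
    k=np.zeros_like(m);cv2.circle(k,(int(c[0]),int(c[1])),r,1,-1);m&=k
    cs,_=cv2.findContours(m,cv2.RETR_EXTERNAL,cv2.CHAIN_APPROX_NONE)
    b=max(cs,key=cv2.contourArea);return b
E
python3 - <<'E'
from plant import robot
from h import *
im=cv2.imread("pics/top0.png")[:,:,::-1].copy();p=robot.camera_params("top")
for n,c,r,z in(("small",(286,240),17,.026),("wide",(283,181),22,.036),("can",(406,209),24,.092),("grind",(207,222),26,.1)):
  for lo in(110,130,150,170):
    try:
        b=blob(im,c,r,lo);(u,v),R=cv2.minEnclosingCircle(b);e=cv2.fitEllipse(cv2.convexHull(b))
        print(n,lo,np.round((u,v,R),1),np.round(e[0],1),np.round(e[1],1),ray(p,e[0],z).round(4))
    except Exception as ex: print(n,lo,str(ex)[:50])
cr=[cv2.resize(im[v-28:v+28,u-28:u+28],(390,290) if 0 else (290,290),interpolation=cv2.INTER_CUBIC) for u,v in((286,240),(283,181),(406,209),(207,222))]
cv2.imwrite("pics/crops.png",np.vstack([np.hstack(cr[:2]),np.hstack(cr[2:])])[:,:,::-1])
E
```

```text
small 110 [286. 240.  17.] [286. 240.] [33.8 33.8] [0.4645 0.0494 0.026 ]
small 130 [287.2 240.2  14.2] [286.3 239.6] [25.4 27.5] [0.4654 0.0484 0.026 ]
small 150 [286.  239.8  12.9] [285.8 239.8] [25.  25.5] [0.465  0.0498 0.026 ]
small 170 [285.8 239.7  12.4] [285.8 239.7] [24.5 24.8] [0.4654 0.0499 0.026 ]
wide 110 [283. 181.  22.] [283. 181.] [43.8 43.9] [0.6263 0.0528 0.036 ]
wide 130 [283.  180.3  16.5] [283.1 180.4] [32.3 32.9] [0.628  0.0525 0.036 ]
wide 150 [283.1 180.4  16.1] [283.1 180.4] [31.9 32. ] [0.628  0.0524 0.036 ]
wide 170 [283.2 180.2  15.9] [283.2 180.2] [31.5 31.8] [0.6285 0.0523 0.036 ]
can 110 [406. 209.  24.] [407.8 208.9] [43.2 48.8] [ 0.5344 -0.2705  0.092 ]
can 130 [405.9 208.5  17.9] [405.8 208.6] [34.3 35.6] [ 0.5353 -0.2653  0.092 ]
can 150 [405.6 208.7  17.5] [405.7 208.7] [33.9 34.9] [ 0.5352 -0.2649  0.092 ]
can 170 [405.8 208.4  17.3] [405.6 208.5] [33.6 34.4] [ 0.5356 -0.2648  0.092 ]
grind 110 [207. 222.  26.] [207. 222.] [51.9 51.9] [0.5149 0.2528 0.1   ]
grind 130 [201.4 220.7  12.5] [201.3 220.6] [24.3 24.8] [0.5189 0.2673 0.1   ]
grind 150 [201.4 220.6  12. ] [201.4 220.7] [23.3 24. ] [0.5188 0.2671 0.1   ]
grind 170 max() iterable argument is empty
```

View pics/crops.png

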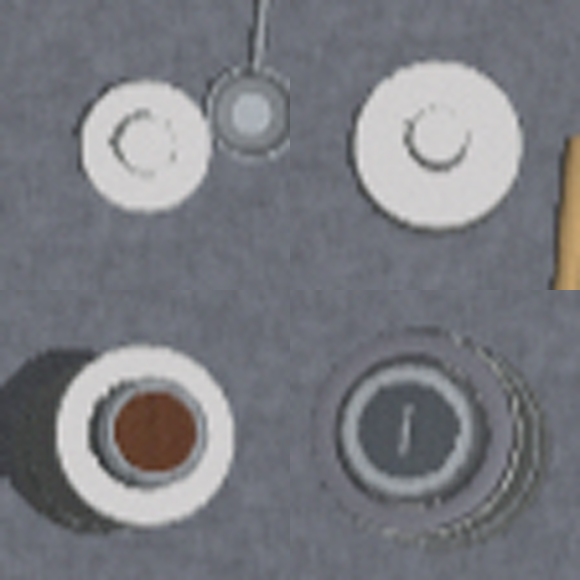

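In the crops, the small lid sits next to the spoon bowl. The canister neck shows brown beans, and the grinder cup's bright chamfer ring is centred at about (201.4,220.7). Next I'll hover over the small lid and take a wrist look.

Request:
play_rows(
  steps=[
    [[2.5,-3.8,0],[0,0,0]],
    [[5,-7.5,0],[0,0,0]],
    [[7.5,-11.3,0],[0,0,0]],
    [[10,-15,0],[0,0,0]],
    [[12.5,-19,0],[0,0,0]],
    [[15,-22.6,0],[0,0,0]],
    [[17.5,-26.4,0],[0,0,0]],
    [[20,-30,0],[0,0,0]],
    [[22.5,-34,0],[0,0,0]],
    [[25,-38,0],[0,0,0]],
    [[27.5,-41.5,0],[0,0,0]],
    [[29.4,-44.6,0],[0,0,0]],
  ],
  jaw=8.5,
  newtons=40,
)

```text
clock: 1.6
ee_pos: [0.4657, 0.0489, 0.25]
orientation: [0.166, 0.986, -0.0, -0.0]
force: [-0.0, 1.1, 0.1]
opening: 0.994
grasp_force: 0.0
```

Run:
```python
from plant import robot
from h import *
s=robot.state();print(s["ee_pos"],s["orientation"],s["force"])
p=robot.camera_params("wrist");im=robot.snapshot("wrist");cv2.imwrite("pics/w1.png",im[:,:,::-1])
print(p["fx"],-np.array(p["R"]).T@p["t"],np.array(p["R"]).round(3))
print(proj(p,np.array([.465,.05,.026])),proj(p,np.array([.628,.0525,.036])))
```

```text
[0.46565421 0.04888834 0.25001031] [ 1.65514577e-01  9.86207306e-01 -5.35631068e-06 -2.74039651e-04] [-0.03452694  1.10459191  0.13613526]
338.6646550016356 [0.39837364 0.0711481  0.37430688] [[ 0.327  0.945  0.001]
 [ 0.907 -0.314  0.281]
 [ 0.266 -0.091 -0.96 ]]
(np.float64(281.05524574588384), np.float64(184.04526361422506)) (np.float64(329.5271951993549), np.float64(317.61493674021534))
```

View pics/w1.png

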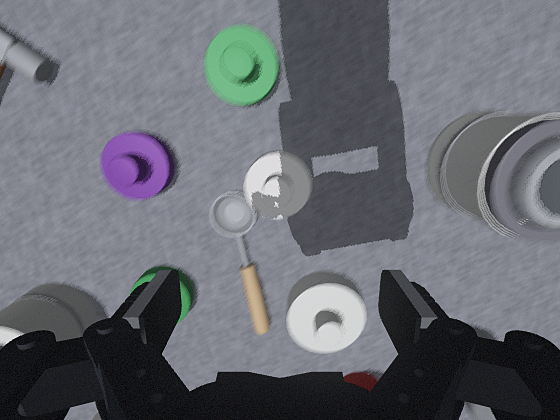

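The wrist view shows the small lid at about (278,187), half in the gripper's shadow. The wide lid is at about (326,315), the spoon lies between them, and the grinder is on the right.

Run:
```python
from plant import robot
from h import *
p=robot.camera_params("wrist");im=cv2.imread("pics/w1.png")[:,:,::-1].copy()
h=cv2.cvtColor(im,cv2.COLOR_RGB2HSV)
for q in((262,170),(300,185),(330,200),(230,150),(348,312)): print(q,im[q[1],q[0]],h[q[1],q[0]])
def fit(b,z):
    # outline pixels -> plane z, circle fit (Kasa)
    P=np.array([ray(p,q,z)[:2] for q in b.reshape(-1,2)]);A=np.c_[2*P,np.ones(len(P))]
    s=np.linalg.lstsq(A,(P**2).sum(1),rcond=None)[0];return s[:2].round(4),np.sqrt(s[2]+s[0]**2+s[1]**2).round(4)
for lo in(115,125,135,145):
    b=blob(im,(278,187),42,lo);x=cv2.boundingRect(b);print(lo,x,fit(cv2.convexHull(b),.026))
for lo in(150,170):
    b=blob(im,(326,315),44,lo);print(lo,cv2.boundingRect(b),fit(b,.036))
pt=robot.camera_params("top");print("cup",ray(pt,(201.4,220.7),.126))
cv2.imwrite("pics/w1c.png",cv2.resize(im[140:235,200:330],(780,570),interpolation=cv2.INTER_CUBIC)[:,:,::-1])
```

```text
(262, 170) [220 219 222] [130   3 222]
(300, 185) [134 135 137] [110   6 137]
(330, 200) [79 81 89] [114  29  89]
(230, 150) [130 135 143] [108  23 143]
(348, 312) [212 214 213] [ 75   2 214]
115 (236, 145, 75, 85) (array([0.469 , 0.0376]), np.float64(0.0414))
125 (236, 145, 74, 85) (array([0.4689, 0.0369]), np.float64(0.041))
135 (236, 145, 73, 85) (array([0.4687, 0.0365]), np.float64(0.0407))
145 (236, 149, 46, 73) (array([0.4636, 0.0287]), np.float64(0.0332))
150 (286, 283, 84, 74) (array([0.6315, 0.0453]), np.float64(0.0463))
170 (286, 284, 81, 69) (array([0.6305, 0.0445]), np.float64(0.0448))
cup [0.51668424 0.26269665 0.126     ]
```

View pics/w1c.png

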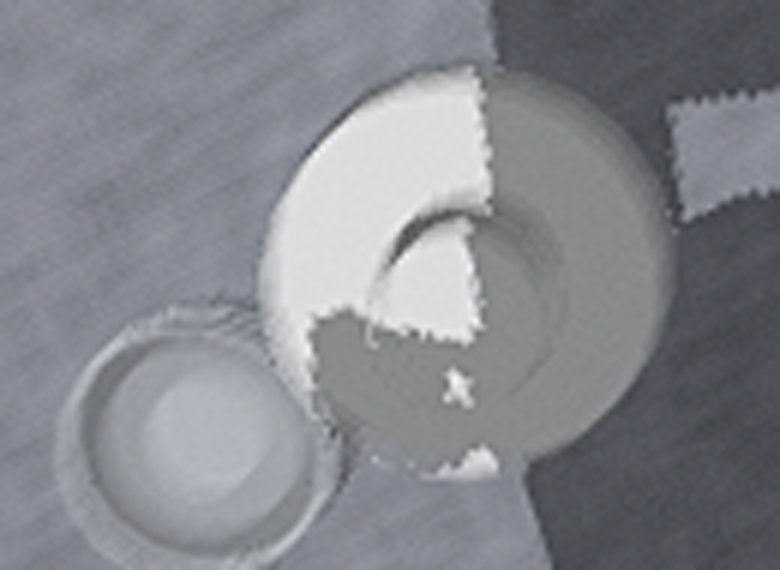

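Request:
play_rows(
  steps=[
    [[0,-0.1,-4],[0,0,0]],
    [[0,-0.1,-8],[0,0,0]],
    [[0,-0.1,-12],[0,0,0]],
    [[0,-0.1,-15],[0,0,0]],
    [[0,-0.1,-17],[0,0,0]],
    [[0,-0.1,-18.5],[0,0,0]],
    [[0,-0.1,-19.5],[0,0,0]],
    [[0,-0.1,-20],[0,0,0]],
    [[0,-0.1,-20],[0,0,0]],
  ],
)

```text
clock: 2.78
ee_pos: [0.4651, 0.0494, 0.0504]
orientation: [0.165, 0.986, 0.0, 0.0]
force: [0.5, -0.2, -0.1]
opening: 0.996
grasp_force: 0.0
```

Request:
play_rows(
  steps=[
    [[0,0,0],[0,0,0]],
    [[0,0,0],[0,0,0]],
    [[0,0,0],[0,0,0]],
    [[0,0,0],[0,0,0]],
    [[0,0,0],[0,0,0]],
    [[0,0,0],[0,0,0]],
    [[0,0,0],[0,0,0]],
    [[0,0,0],[0,0,0]],
  ],
  jaw=2,
  newtons=30,
)

```text
clock: 3.78
ee_pos: [0.4652, 0.0494, 0.0506]
orientation: [0.165, 0.986, 0.0, 0.0]
force: [-2.0, 0.6, 5.4]
opening: 0.341
grasp_force: 29.5
```

Request:
play_rows(
  steps=[
    [[0,0,0.5],[0,0,0]],
    [[0,0,2],[0,0,0]],
    [[0,0,5],[0,0,0]],
    [[0,0,9],[0,0,0]],
    [[0,0,13],[0,0,0]],
    [[0,0,16],[0,0,0]],
    [[0,0,18],[0,0,0]],
    [[0,0,19],[0,0,0]],
    [[0,0,20],[0,0,0]],
  ],
)

```text
clock: 4.9
ee_pos: [0.4647, 0.0494, 0.2506]
orientation: [0.165, 0.986, -0.0, -0.0]
force: [0.1, -0.7, -1.1]
opening: 0.334
grasp_force: 29.7
```

Request:
play_rows(
  steps=[
    [[0,-2,0],[0,0,0]],
    [[0,-5,0],[0,0,0]],
    [[0,-8,0],[0,0,0]],
    [[0,-11,0],[0,0,0]],
    [[0,-14,0],[0,0,0]],
    [[0,-17,0],[0,0,0]],
    [[0,-19,0],[0,0,0]],
    [[0,-20,0],[0,0,0]],
    [[0,-20,0],[0,0,0]],
  ],
)

```text
clock: 6.02
ee_pos: [0.465, -0.1506, 0.2502]
orientation: [0.165, 0.986, 0.0, -0.0]
force: [-0.2, -0.0, -1.0]
opening: 0.338
grasp_force: 29.8
```

Run:
```python
from plant import robot
from h import *
s=robot.state();print(s["ee_pos"],s["orientation"],s["force"],s["opening"])
p=robot.camera_params("wrist");im=robot.snapshot("wrist");cv2.imwrite("pics/w2.png",im[:,:,::-1])
t=s["ee_pos"];print(t,proj(p,t-[0,0,.0246]),proj(p,np.array([.535,-.265,.108])))
np.save("w2.npy",np.hstack([np.array(p["R"]).ravel(),p["t"]]))
```

```text
[ 0.46499243 -0.1505951   0.25016193] [ 1.65339851e-01  9.86236615e-01  1.71545091e-04 -2.10195119e-04] [-0.22478253 -0.03168494 -1.0410373 ] 0.33783677199751505
[ 0.46499243 -0.1505951   0.25016193] (np.float64(281.3338360710618), np.float64(267.8745025902022)) (np.float64(185.55738274357623), np.float64(316.27298191999876))
```

View pics/w2.png

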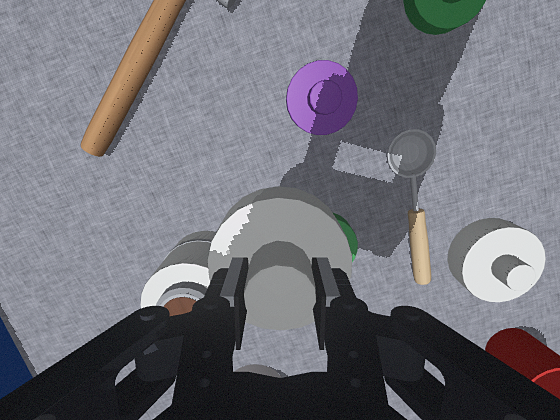

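The lid is held and well centred between the fingers, with its outline spanning columns 208–352. The canister is visible at lower left. Next I'll cross-check positions with the scene camera.

```bash
cat >> h.py <<'E'
def circ(p,b,z):
    P=np.array([ray(p,q,z)[:2] for q in b.reshape(-1,2)]);A=np.c_[2*P,np.ones(len(P))]
    s=np.linalg.lstsq(A,(P**2).sum(1),rcond=None)[0];return s[:2].round(4),np.sqrt(s[2]+s[0]**2+s[1]**2).round(4)
E
python3 - <<'E'
from plant import robot
from h import *
p=robot.camera_params("wrist");t=robot.state()["ee_pos"];ax=np.array([.945,-.326,0])
for dz in(.0246,.0506):print("upper edge v",proj(p,t-ax*.035-[0,0,dz])[1])
im=cv2.imread("pics/scene0.png")[:,:,::-1].copy()
ps=robot.camera_params("scene")
for n,X in(("small",[.465,.049,.026]),("wide",[.628,.0525,.036]),("can",[.5355,-.265,.092]),("neck",[.5355,-.265,.108]),("cup",[.5167,.2627,.126])):print(n,np.round(proj(ps,np.array(X)),1))
cr=[cv2.resize(im[v-25:v+25,u-32:u+32],(384,300),interpolation=cv2.INTER_CUBIC) for u,v in((285,217),(259,254),(189,190),(343,240))]
cv2.imwrite("pics/sc.png",np.vstack([np.hstack(cr[:2]),np.hstack(cr[2:])])[:,:,::-1])
E
```

```text
upper edge v 197.1010152584621
upper edge v 185.4893622130467
small [284.7 215.6]
wide [258.8 250.3]
can [187.2 181.7]
neck [186.3 177.9]
cup [345.5 230. ]
```

View pics/sc.png

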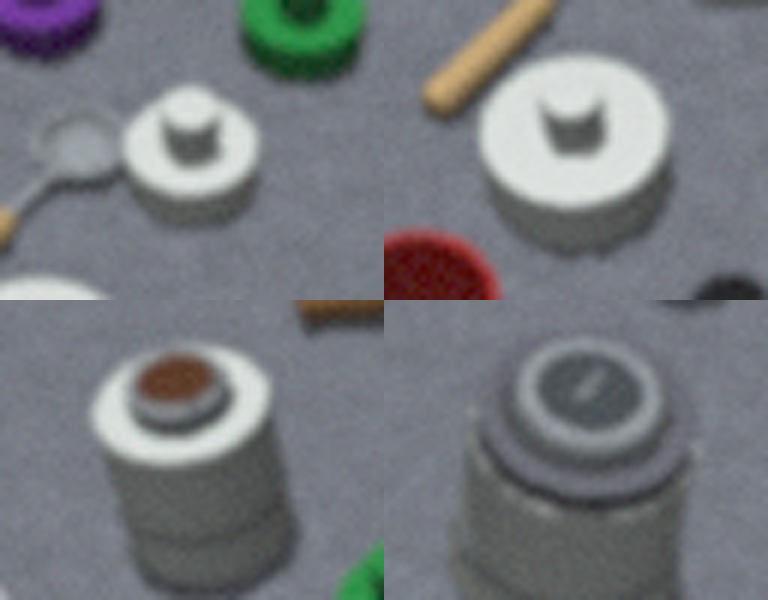

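Top and scene agree to about 1 mm, with the canister at (0.535,-0.265). The held lid is centred under the TCP.

Request:
play_rows(
  steps=[
    [[1,-2,0],[0,0,0]],
    [[3,-5,0],[0,0,0]],
    [[5,-8,0],[0,0,0]],
    [[6.5,-10.5,-1],[0,0,0]],
    [[7,-11.4,-2.5],[0,0,0]],
    [[7,-11.4,-4.5],[0,0,0]],
    [[7,-11.4,-6],[0,0,0]],
    [[7,-11.4,-6.5],[0,0,0]],
    [[7,-11.4,-6.5],[0,0,0]],
  ],
)

```text
clock: 7.2
ee_pos: [0.5351, -0.2643, 0.1855]
orientation: [0.165, 0.986, -0.0, 0.0]
force: [0.3, -0.0, -0.9]
opening: 0.34
grasp_force: 29.8
```

Run:
```python
from plant import robot
from h import *
s=robot.state();print(s["ee_pos"],s["orientation"],s["force"],s["opening"])
im=robot.snapshot("scene");im2=robot.snapshot("top")
t=s["ee_pos"];ps=robot.camera_params("scene");pt=robot.camera_params("top")
print("lid top pred scene",proj(ps,t-[0,0,.0246]),"top cam",proj(pt,t-[0,0,.0246]), "can scene",proj(ps,np.array([.5355,-.265,.092])))
a=cv2.resize(im[140:240,140:240],(560,560),interpolation=cv2.INTER_CUBIC)[:, 80:480]
b=cv2.resize(im2[175:245,370:440],(560,560),interpolation=cv2.INTER_CUBIC)[:,80:480]
cv2.imwrite("pics/hov.png",np.hstack([a,b])[:,:,::-1])
```

```text
[ 0.53508536 -0.26431858  0.18549754] [ 1.64974536e-01  9.86297824e-01 -1.88116628e-05  6.43946859e-05] [ 0.26785449 -0.00098388 -0.92025193] 0.3398774202129959
lid top pred scene (np.float64(183.29906072319847), np.float64(164.8366368376845)) top cam (np.float64(413.67147718322235), np.float64(205.9399328900981)) can scene (np.float64(187.2426425222497), np.float64(181.69593534479458))
```

View pics/hov.png

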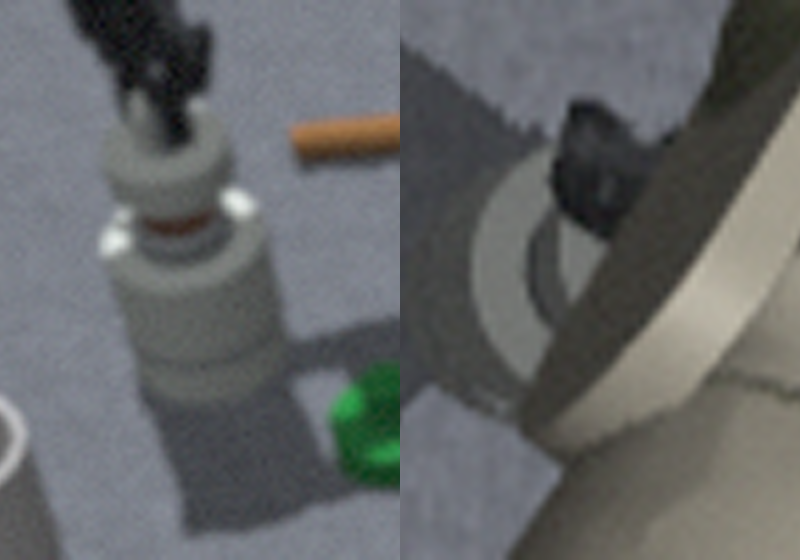

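The scene crop shows the lid's rim centre at column 184.8, which matches the prediction over the canister axis. Lowering.

Request:
play_rows(
  steps=[
    [[0,-0.1,-1],[0,0,0]],
    [[0,-0.1,-2],[0,0,0]],
    [[0,-0.1,-2.5],[0,0,0]],
    [[0,-0.1,-3],[0,0,0]],
    [[0,-0.1,-3.5],[0,0,0]],
    [[0,-0.1,-3.5],[0,0,0]],
  ],
)

```text
clock: 8.05
ee_pos: [0.5349, -0.2656, 0.1499]
orientation: [0.165, 0.986, 0.0, -0.0]
force: [-0.2, -0.4, -0.8]
opening: 0.338
grasp_force: 29.8
```

Request:
play_rows(
  steps=[
    [[0,0,-0.3],[0,0,0]],
    [[0,0,-0.5],[0,0,0]],
    [[0,0,-0.6],[0,0,0]],
    [[0,0,-0.65],[0,0,0]],
    [[0,0,-0.65],[0,0,0]],
  ],
)

```text
clock: 8.68
ee_pos: [0.5351, -0.2657, 0.1438]
orientation: [0.165, 0.986, -0.0, 0.0]
force: [0.6, -0.3, -1.4]
opening: 0.34
grasp_force: 29.8
```

Request:
play_rows(
  steps=[
    [[0,0,0],[0,0,0]],
    [[0,0,0],[0,0,0]],
    [[0,0,0],[0,0,0]],
    [[0,0,0],[0,0,0]],
    [[0,0,0],[0,0,0]],
    [[0,0,0.5],[0,0,0]],
    [[0,0,2],[0,0,0]],
    [[0,0,5],[0,0,0]],
    [[0,0,8],[0,0,0]],
    [[0,0,10.6],[0,0,0]],
    [[0,0,10.6],[0,0,0]],
  ],
  jaw=8.5,
)

```text
clock: 10.05
ee_pos: [0.5356, -0.266, 0.2526]
orientation: [0.165, 0.986, -0.001, 0.002]
force: [-0.4, 0.7, -0.3]
opening: 0.996
grasp_force: 0.0
```

Request:
play_rows(
  steps=[
    [[1,3,0],[0,0,0]],
    [[2,7,0],[0,0,0]],
    [[3.5,11,0],[0,0,0]],
    [[5,15,0],[0,0,0]],
    [[6.5,20,0],[0,0,0]],
    [[8,25,0],[0,0,0]],
    [[9,29,0],[0,0,0]],
    [[9.4,31,0],[0,0,0]],
    [[9.4,31.8,0],[0,0,0]],
    [[9.4,31.8,0],[0,0,0]],
  ],
)

```text
clock: 11.3
ee_pos: [0.6289, 0.0517, 0.2497]
orientation: [0.165, 0.986, -0.0, -0.0]
force: [-0.1, 0.2, 0.2]
opening: 0.996
grasp_force: 0.0
```

Run:
```python
from plant import robot
from h import *
s=robot.state();print(s["ee_pos"],s["orientation"],s["force"],s["opening"])
im=robot.snapshot("scene");im2=robot.snapshot("top")
cv2.imwrite("pics/s3.png",im[:,:,::-1]);cv2.imwrite("pics/t3.png",im2[:,:,::-1])
ps=robot.camera_params("scene");pt=robot.camera_params("top");X=np.array([.5355,-.265,.118])
print(proj(ps,X),proj(pt,X))
a=cv2.resize(im[140:210,150:220],(400,400),interpolation=cv2.INTER_CUBIC)
b=cv2.resize(im2[175:245,370:440],(400,400),interpolation=cv2.INTER_CUBIC)
cv2.imwrite("pics/pl.png",np.hstack([a,b])[:,:,::-1])
```

```text
[0.62887274 0.05168022 0.24968191] [ 1.65369423e-01  9.86231674e-01 -1.47886181e-04 -1.31379989e-04] [-0.08556128  0.1582939   0.17408618] 0.9963989129018059
(np.float64(185.6963570441211), np.float64(175.50146640585712)) (np.float64(408.66955997338334), np.float64(207.53442279841403))
```

View pics/pl.png

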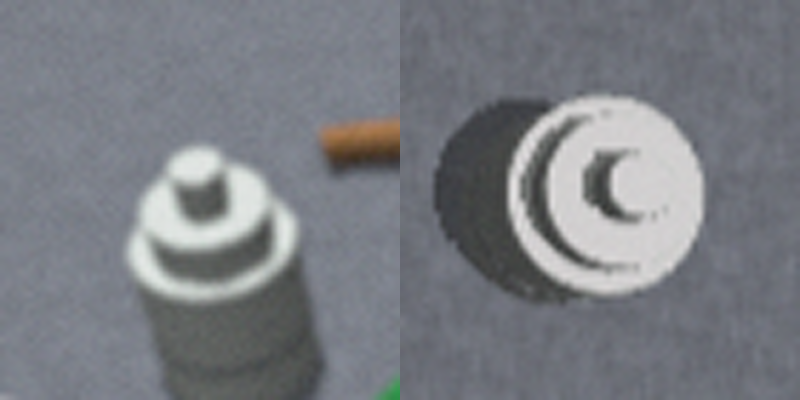

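The small lid sits level on the canister; in the scene view its face centre is at (186,175.6), against a predicted (185.7,175.5). Next is the wide lid.

Request:
play_rows(
  steps=[
    [[0,0,-4],[0,0,0]],
    [[0,0,-8],[0,0,0]],
    [[0,0,-12],[0,0,0]],
    [[0,0,-15],[0,0,0]],
    [[0,0,-17],[0,0,0]],
    [[0,0,-18],[0,0,0]],
    [[0,0,-18.5],[0,0,0]],
    [[0,0,-18.7],[0,0,0]],
    [[0,0,-18.7],[0,0,0]],
  ],
)

```text
clock: 12.52
ee_pos: [0.6293, 0.0523, 0.0633]
orientation: [0.165, 0.986, 0.0, 0.0]
force: [-0.1, 0.1, 0.2]
opening: 0.995
grasp_force: 0.0
```

Request:
play_rows(
  steps=[
    [[0,0,0],[0,0,0]],
    [[0,0,0],[0,0,0]],
    [[0,0,0],[0,0,0]],
    [[0,0,0],[0,0,0]],
    [[0,0,0],[0,0,0]],
    [[0,0,0],[0,0,0]],
    [[0,0,0],[0,0,0]],
    [[0,0,0],[0,0,0]],
  ],
  jaw=2,
  newtons=50,
)

```text
clock: 13.52
ee_pos: [0.6293, 0.0524, 0.0632]
orientation: [0.165, 0.986, 0.0, 0.0]
force: [0.2, 0.3, 5.0]
opening: 0.33
grasp_force: 49.6
```

Request:
play_rows(
  steps=[
    [[0,0,0.5],[0,0,0]],
    [[0,0,2],[0,0,0]],
    [[0,0,5],[0,0,0]],
    [[0,0,9],[0,0,0]],
    [[0,0,13],[0,0,0]],
    [[0,0,16],[0,0,0]],
    [[0,0,18],[0,0,0]],
    [[0,0,19],[0,0,0]],
    [[0,0,20],[0,0,0]],
    [[0,0,20],[0,0,0]],
  ],
)

```text
clock: 14.78
ee_pos: [0.6291, 0.0524, 0.2631]
orientation: [0.165, 0.986, 0.0, 0.0]
force: [0.6, -0.0, -1.6]
opening: 0.329
grasp_force: 49.4
```

Request:
play_rows(
  steps=[
    [[-0.8,1.5,0],[0,0,0]],
    [[-2.5,4.5,0],[0,0,0]],
    [[-4.3,8,0],[0,0,0]],
    [[-6.2,11.5,0],[0,0,0]],
    [[-8,15,0],[0,0,0]],
    [[-9.6,18,0],[0,0,0]],
    [[-10.8,20,0],[0,0,0]],
    [[-11.2,21,-1],[0,0,0]],
    [[-11.2,21,-3],[0,0,0]],
    [[-11.2,21,-4.5],[0,0,0]],
    [[-11.2,21,-5],[0,0,0]],
    [[-11.2,21,-5],[0,0,0]],
  ],
)

```text
clock: 16.27
ee_pos: [0.5171, 0.2622, 0.2127]
orientation: [0.165, 0.986, -0.0, -0.0]
force: [-0.4, -0.1, -1.0]
opening: 0.329
grasp_force: 49.5
```

Run:
```python
from plant import robot
from h import *
s=robot.state();t=s["ee_pos"];print(t,s["orientation"],s["force"],s["opening"])
p=robot.camera_params("wrist");w=robot.snapshot("wrist");im=robot.snapshot("scene")
ps=robot.camera_params("scene");ax=np.array([.945,-.326,0])
for dz in(.0272,.0632):
    print("wrist upper edge",proj(p,t-ax*.045-[0,0,dz]),"L/R",proj(p,t+.045*np.array([.326,.945,0])-[0,0,dz])[0],proj(p,t-.045*np.array([.326,.945,0])-[0,0,dz])[0])
    print("scene lid",proj(ps,t-[0,0,dz]))
print("scene cup",proj(ps,np.array([.5167,.2627,.126])),"ring-rest centre",proj(ps,np.array([.5167,.2627,.114])))
a=cv2.resize(im[180:280,300:400],(400,400),interpolation=cv2.INTER_CUBIC)
b=cv2.resize(w[140:340,180:380],(400,400),interpolation=cv2.INTER_CUBIC)
cv2.imwrite("pics/g.png",np.hstack([a,b])[:,:,::-1])
```

```text
[0.51713637 0.26217645 0.21268918] [ 1.65331394e-01  9.86238061e-01 -7.35199164e-05 -1.05036232e-04] [-0.37031739 -0.09739526 -1.02142975] 0.32869103646216824
wrist upper edge (np.float64(281.42542211703534), np.float64(174.11025499936358)) L/R 373.45253008617067 189.1179139427719
scene lid (np.float64(347.8355271085715), np.float64(214.92218774633113))
wrist upper edge (np.float64(281.0468144436923), np.float64(163.06045806994544)) L/R 357.19049818707106 204.72195986178008
scene lid (np.float64(346.2500819414289), np.float64(224.24308905549526))
scene cup (np.float64(345.50256323197436), np.float64(230.03225507347486)) ring-rest centre (np.float64(345.0066560037734), np.float64(232.9360710146262))
```

View pics/g.png

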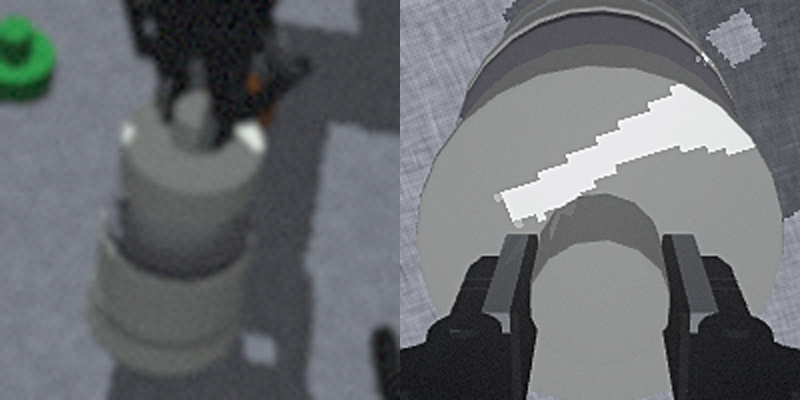

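The wrist crop shows the lid outline at columns 189–371 and an upper edge at row 173.5, so it is centred under the TCP within about 0.5 mm. It hovers over the cup. Lowering.

Request:
play_rows(
  steps=[
    [[0,0.05,-0.8],[0,0,0]],
    [[0,0.05,-1.6],[0,0,0]],
    [[0,0.05,-2.1],[0,0,0]],
    [[0,0.05,-2.5],[0,0,0]],
    [[0,0.05,-2.9],[0,0,0]],
    [[0,0.05,-3.2],[0,0,0]],
    [[0,0.05,-3.2],[0,0,0]],
  ],
)

```text
clock: 17.25
ee_pos: [0.517, 0.2629, 0.1806]
orientation: [0.165, 0.986, -0.0, -0.0]
force: [0.0, -0.4, -1.8]
opening: 0.333
grasp_force: 49.5
```

```bash
python3 -c "
from plant import robot
s=robot.state();print(s['ee_pos'],s['force'],s['moment'])"
```

```text
[0.51697609 0.26285718 0.18062503] [ 0.03887301 -0.40695901 -1.81383122] [-0.02471738 -0.01656267 -0.00359798]
```

Request:
play_rows(
  steps=[
    [[0,0,-0.1],[0,0,0]],
    [[0,0,-0.2],[0,0,0]],
    [[0,0,-0.3],[0,0,0]],
    [[0,0,-0.35],[0,0,0]],
    [[0,0,-0.4],[0,0,0]],
    [[0,0,-0.45],[0,0,0]],
    [[0,0,-0.5],[0,0,0]],
    [[0,0,-0.55],[0,0,0]],
    [[0,0,-0.55],[0,0,0]],
    [[0,0,-0.55],[0,0,0]],
  ],
)

```text
clock: 18.5
ee_pos: [0.5171, 0.2629, 0.1754]
orientation: [0.165, 0.986, 0.0, 0.0]
force: [-2.5, -0.0, 2.9]
opening: 0.332
grasp_force: 49.6
```

Request:
play_rows(
  steps=[
    [[0,0,-0.05],[0,0,0]],
    [[0,0,-0.1],[0,0,0]],
    [[0,0,-0.15],[0,0,0]],
    [[0,0,-0.2],[0,0,0]],
    [[0,0,-0.25],[0,0,0]],
    [[0,0,-0.3],[0,0,0]],
    [[0,0,-0.35],[0,0,0]],
    [[0,0,-0.4],[0,0,0]],
    [[0,0,-0.45],[0,0,0]],
    [[0,0,-0.5],[0,0,0]],
    [[0,0,-0.5],[0,0,0]],
    [[0,0,-0.5],[0,0,0]],
  ],
)

```text
clock: 20.0
ee_pos: [0.5171, 0.2629, 0.1708]
orientation: [0.165, 0.986, 0.0, 0.0]
force: [-2.7, -0.9, 7.1]
opening: 0.332
grasp_force: 50.1
```

Run:
```python
from plant import robot
import numpy as np
for i in range(3):
    s=robot.state();print(s['clock'],s['ee_pos'],s['orientation'].round(4),s['force'],s['moment']); robot.snapshot("top")
```

```text
20.0 [0.51709792 0.26289639 0.17075522] [1.651e-01 9.863e-01 1.000e-04 2.000e-04] [-2.68133527 -0.90050808  7.06194968] [-0.24712688  0.49233231 -0.00544788]
20.05 [0.51707851 0.26289622 0.17071615] [1.651e-01 9.863e-01 1.000e-04 2.000e-04] [-3.06064581 -1.17402054  7.33335077] [-0.26679053  0.47028446  0.00788904]
20.1 [0.51709043 0.26288418 0.17070729] [1.651e-01 9.863e-01 1.000e-04 2.000e-04] [-2.25781666 -1.30899629  7.17991349] [-0.23240122  0.5112789  -0.06430427]
```

Request:
play_rows(
  steps=[
    [[0,0,-0.03],[0,0,0]],
    [[0,0,-0.06],[0,0,0]],
    [[0,0,-0.06],[0,0,0]],
    [[0,0,-0.06],[0,0,0]],
    [[0,0,-0.06],[0,0,0]],
    [[0,0,-0.06],[0,0,0]],
    [[0,0,-0.06],[0,0,0]],
    [[0,0,-0.06],[0,0,0]],
    [[0,0,-0.06],[0,0,0]],
    [[0,0,-0.06],[0,0,0]],
    [[0,0,-0.06],[0,0,0]],
    [[0,0,-0.06],[0,0,0]],
  ],
)

```text
clock: 21.65
ee_pos: [0.5171, 0.2629, 0.1702]
orientation: [0.165, 0.986, 0.0, 0.0]
force: [-2.4, -0.3, 7.4]
opening: 0.327
grasp_force: 50.1
```

Request:
play_rows(
  steps=[
    [[0,0,0],[0,0,0]],
    [[0,0,0],[0,0,0]],
    [[0,0,0],[0,0,0]],
    [[0,0,0],[0,0,0]],
    [[0,0,0],[0,0,0]],
    [[0,0,0],[0,0,0]],
    [[0,0,0],[0,0,0]],
    [[0,0,0],[0,0,0]],
    [[0,0,0],[0,0,0]],
    [[0,0,0],[0,0,0]],
    [[0,0,0],[0,0,0]],
    [[0,0,0],[0,0,0]],
  ],
)

```text
clock: 23.15
ee_pos: [0.5171, 0.2629, 0.1702]
orientation: [0.165, 0.986, 0.0, 0.0]
force: [-2.5, -0.9, 6.8]
opening: 0.332
grasp_force: 50.1
```

Request:
play_rows(
  steps=[
    [[0,0,0],[0,0,0]],
    [[0,0,0],[0,0,0]],
    [[0,0,0],[0,0,0]],
    [[0,0,0],[0,0,0]],
    [[0,0,0],[0,0,0]],
    [[0,0,0],[0,0,0]],
    [[0,0,0],[0,0,0]],
    [[0,0,0],[0,0,0]],
    [[0,0,0],[0,0,0]],
    [[0,0,0],[0,0,0]],
    [[0,0,0],[0,0,0]],
    [[0,0,0],[0,0,0]],
  ],
)

```text
clock: 24.65
ee_pos: [0.5171, 0.2629, 0.1702]
orientation: [0.165, 0.986, 0.0, 0.0]
force: [-2.4, -1.2, 8.8]
opening: 0.336
grasp_force: 50.1
```

Run:
```python
from plant import robot
from h import *
s=robot.state();t=s["ee_pos"];print(s['clock'],t,s['force'],s['grasp_force'])
# small lid still seated? bright top face in the scene view vs. the earlier picture
im=robot.snapshot("scene")
for a in(im,cv2.imread("pics/s3.png")[:,:,::-1].copy()):
    b=blob(a,(186,175),13,170);print(np.round(cv2.minEnclosingCircle(b)[0],1),cv2.contourArea(b))
```

```text
24.65 [0.51710441 0.26288421 0.17020456] [-2.42093007 -1.19312204  8.79282625] 50.14416754245758
[186.  177.6] 177.5
[186.  177.5] 271.0
```

```bash
python3 -c "
from plant import robot
print(robot.job_done())"
```

```text
the job is handed in; nothing more can be done
None
```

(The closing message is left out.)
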